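# Tuck the flashing under the lapped shingle and hold it down

## Task

Take the large aluminium flashing by its upstand and slide its free thin edge, square and centred, about 30 mm in under the free edge of the lapped shingle on the practice roof board, without lifting the shingle. Then press the flashing down flat on the deck so that it squeezes the sprung seal bar right down, and finish while still holding it pressed there with the gripper. Leave everything else on the bench where it is.

Things in the scene. Friction and masses are not known exactly. Their poses are not given: they have to be found in the camera images.
- flashing: Aluminium flashing to fit, 0.14-0.28 kg, loose, lying on its flat leg: leg 90 (x) by 140 (y) by 4 mm thick; along its -x edge a stiff box upstand 12 mm thick (x), 140 long, rising to 39 mm above the underside. Origin: centre of the leg's underside; x points from the upstand (its mid-plane at x = -39 mm) to the free thin edge (x = +45 mm), z up.
- edge (a point): Middle of the flashing's free thin edge, at its underside (flashing frame x = +45 mm, z = 0); axes as the flashing's.
- upstand (a point): Middle of the top of the flashing's upstand (flashing frame x = -39 mm, z = 39 mm); the upstand can be pinched across its 12 mm (along x) from above. Axes as the flashing's.
- lap (a point): Point on the deck of the fixed practice roof board (flat, deck top 20 mm above the bench) straight below the middle of the shingle's free edge. x points level in under the shingle, y along its edge, z up. Plywood deck: x -130 to 190 mm, y +-105 mm. A batten under the shingle stops anything at x = 45 mm. A further course beyond x = 137 mm rises to 34 mm.
- shingle (a joint): Hinge of the wooden shingle, 10 mm thick, over x = 0 to 150, y +-95 mm of point lap; underside 13 mm, top 23 mm above the deck, open gap below its free edge at x = 0. Hinged at x = 150 mm. Radians, 0 lying down, grows as the free edge is lifted (0.04 = 6 mm). Only its own weight (0.25 kg) holds it down.
- seal (a joint): How far the black sprung seal bar is pressed down, m: 0 free, 0.0035 fully down. The bar lies in front of the shingle at x = -62 to -38, y +-60 mm of point lap and stands 4 mm proud of the deck. It takes about 4.5 N to start and 10 N to press right down: the flashing's own weight does not.
- offcut: Bystander: short aluminium angle offcut, 35 x 100 x 24 mm, not the one to fit. Origin at its underside's middle.
- screwdriver: Bystander: screwdriver lying on the bench.
- jar: Bystander: small glass screw jar, 48 mm across, 55 mm tall. Origin at its underside's middle.
- mug: Bystander: white mug, 76 mm across, 90 mm tall. Origin at its underside's middle.
- sanding_block: Bystander: cork sanding block 110 x 65 x 30 mm. Origin at its underside's middle.
- glue: Bystander: white glue bottle, 60 mm across, 160 mm tall. Origin at its underside's middle.
Mind the look-alikes: they are no part of the job. Of the things that look like the flashing, the largest one is meant.

How it is judged (in metres and radians):
On the way:
1. the flashing's free edge is in under the shingle (x of edge in the frame of lap between 0.012 and 0.05 m and z of edge in the frame of lap between -0.004 and 0.011 m and y of edge in the frame of lap between -0.03 and 0.03 m), for 0.1 s.
At the end, for the whole second after the job is handed in: Gripper still on the flashing (over 3 N), seal down at least 2.5 mm; flashing at rest, flat (0.06 rad, edge within 6 mm of the deck), edge 20 to 45 mm under the shingle, centred within 15 mm, square within 0.10 rad; shingle down (under 0.02 rad) (x of edge in the frame of lap between 0.02 and 0.05 m and y of edge in the frame of lap between -0.015 and 0.015 m and angle between the x axis of edge and the x axis of lap, either way round below 0.1 rad and z of edge in the frame of lap between -0.004 and 0.006 m and angle between flashing's own z axis and vertical below 0.06 rad and value of joint seal above 0.0025 m and value of joint shingle below 0.02 rad and contact force between the fingers and flashing above 3 N and linear speed of flashing below 0.02 m/s); the arm keeps its last pose, push and grip.
It fails at once if the shingle is lifted (more than 0.04 rad, 6 mm at its free edge) (value of joint shingle above 0.04 rad).
It fails at once if a bystander is moved more than 30 mm (distance of any of offcut, screwdriver, jar, mug, sanding_block, glue from where it was at the start of the episode above 0.03 m).
It also fails if it takes over 42 s, if anything falls off the work surface, if the arm or the gripper's body presses on something with over 40 N, if the wrist force passes 120 N, or if a joint passes its speed limit or range.

## Robot

A 6-joint arm with a two-finger parallel gripper is mounted at the origin on the work surface. World frame = base frame: x ahead of the robot, y to its left, z up, the work surface at z = 0. Lengths are in m, angles in degrees, forces in N, time in s.
With the tool pointing down it reaches from about 0.375 to 0.9 m from the base axis. Payload 3.1 kg.
Tool frame: the origin (TCP) lies on the centre line of the jaws, within the pads' length; the fingertips stand 8 mm ahead of it and the grasp point (between the pads) lies 11 mm behind it; y points along the fingers, x is the direction in which the jaws open and shut, and the axes are right-handed (so a half turn about y gives the same grasp; the last joint's range is limited). The gripper opens to 87 mm and grips with 3 to 60 N. Pads are 19 mm wide; open, the fingers measure 117 mm over their backs; the gripper's body (75 mm by 190 mm) begins 51 mm behind the grasp point.
Start: joints at [65.861, 30.224, 82.088, -0, 67.689, -10.227], TCP at [0.15, 0.607, 0.231] pointing down, gripper open.
Joint ranges: [-176.69, 176.69], [-43.24, 126.21], [12.49, 139.97], [-82, 262], [0, 151.66], [-163.58, 163.58]. Speed limits (degrees/s): [159.86, 159.86, 180, 180, 180, 180].

## Interface

Orientations are given as a 3x3 rotation matrix whose columns are the frame's x, y, z axes.
In Python, from rig import read_state, imaging, job, spotter gives the robot as it stands.
- The arm moves only by the tool apply_moves, never from a script. Its argument "steps" is a list of rows, each an object of numbers: "x", "y", "z": the shift along the world's x, y, z in mm; "spin": the turn about the world's z in rad. In form: [{"x": .., "y": .., "z": .., "spin": ..}, ...]. A call has 1 to 12 rows; each row shifts and turns the pose as measured when the row begins; what a row does not reach is not made up. A row lasts 1/10 s, in which the tool goes at most 50 mm and 8.59 degrees, less where a joint would pass 70% of its speed; a pose out of reach is approached as far as the arm can. A call is refused whole if a number of a shift passes 50 or a number of a turn 0.15, either way. A call with a gripper value outside its range is refused whole. "grip" is the finger opening in mm, from 0 to 87, set as the call begins (left out, the last holds). The fingers move at their own pace and stop on an object; the grip force is fixed at half the most. Time passes only in rows, so rows that do not move let the fingers close. It gives the time, the measured TCP pose, the force and the opening at its end, in the units of the state.
- read_state(): the state, without advancing time (a new reading comes with each control period).
- imaging.capture(name): name is "scene" or "side" or "wrist"; returns the picture (420x560x3 uint8, red, green, blue); there is no depth.
- imaging.camera_params(name): a dict with "fov_y" (degrees; the focal length in pixels is half the picture's height over the tangent of half this angle, whatever the lens; pixels are square), "cx", "cy" (the principal point, pixels), "R" (3x3) and "t" (3): a world point X has camera coordinates R X + t. Camera axes: x right, y down, z forward; pixel columns grow to the right and rows downward; lengths in m; the calibration is good to about 2 mm. A picture is of the moment at which its call begins: read the wrist's pose just before it. camera_params takes no time and is no camera call; for the wrist camera it gives the pose at the moment of the call.
- job.hand_in(): hands the job in, once; it reports no verdict.
Trained networks look in the newest picture that a camera, given by its name, has taken for a name from the list of things; names that differ only in an ending like _2 or _b are one class to them, and where a whole thing is asked for, a point or a joint stands for the part that bears it (a point fixed in the world has none). Each returns a list of dicts, best first, with "score" (0 to 1); they miss things now and then, are a little off and sometimes report something else, mostly with a low value. They report only what shows in the picture. A call takes as long as a camera call. They do not tell look-alikes from the thing itself.
- spotter.cut_out(name, camera): "mask" (420x560 bool, what is visible of it) and "rect" ([left, top, width, height] in pixels, round what is visible of it).
The state is a dict: "time_s": time; "joint_positions": joint angles; "qvel": joint speeds; "tau": joint torques, N m; "position": TCP position; "tcp_rot": TCP orientation; "force": force on the tool from outside, world axes, zero at the start; "moment": the same for the moment, N m; "opening": opening from 0.0 (shut) to 1.0 (fully open).
Only numpy, scipy, OpenCV 4.12 (cv2) and the standard library are available. Lean on these libraries where they do the work, as an engineer would, in place of code of your own. Each camera call takes 0.05 s, during which the arm holds its last target.

## Working session

There is one attempt and no reset: what is moved stays moved. The work goes in short steps, Python scripts to look and compute and a tool call to move; the robot and the scene stay as the last step left them, time stands still between calls to the robot, and variables do not carry over. Pictures are saved under pics/ and viewed, and the job is handed in when it is done.

Besides the shell and the picture viewer there is one more tool, called after "Call:" as name(argument=value, ...), one argument or row to a line, values as JSON. apply_moves: Moves the arm, as the interface text tells. Its arguments: {"type":"object","properties":{"steps":{"type":"array"},"grip":{"type":"number"}},"required":["steps"]}

```bash
mkdir -p pics; ls
python3 - <<'E'
from rig import read_state, imaging, job, spotter
import cv2
s=read_state();print(s)
for n in ["scene","side","wrist"]:
    im=imaging.capture(n); cv2.imwrite(f"pics/a_{n}.png",im[:,:,::-1]); print(n,imaging.camera_params(n))
E
```

```text
pics
{'time_s': 0.0, 'joint_positions': array([ 6.58600633e+01,  3.02780294e+01,  8.21559739e+01, -1.73620056e-03,
        6.76882069e+01, -1.02254232e+01]), 'qvel': array([ 0.02636521,  0.04850484, -0.03698682, -0.0236835 ,  0.03430062,
        0.04103466]), 'tau': array([ 7.50502895e-04, -4.40044034e+01, -1.76594174e+01,  6.34429394e-02,
        5.82038832e-02, -1.86368438e-04]), 'position': array([0.1499618 , 0.60601326, 0.22958394]), 'tcp_rot': array([[ 2.40461840e-01, -8.46730527e-04, -9.70658223e-01],
       [ 9.70656312e-01, -1.95790327e-03,  2.40463074e-01],
       [-2.10406233e-03, -9.99997725e-01,  3.51083309e-04]]), 'force': array([-0.38537558, -1.4644245 ,  0.95470079]), 'moment': array([ 0.01634176, -0.00484914, -0.02728052]), 'opening': 1.0002307886643635}
scene {'fov_y': 56.88136817983193, 'cx': 273.8202444739544, 'cy': 213.89952434922762, 'R': array([[ 0.34136765,  0.93985633, -0.01175607],
       [ 0.60539173, -0.2294191 , -0.76214679],
       [-0.71900555,  0.25305523, -0.64729751]]), 't': array([-0.19636707, -0.30719623,  1.55584185])}
side {'fov_y': 44.15597877130456, 'cx': 290.2328344633214, 'cy': 210.78200978223327, 'R': array([[ 0.99731106, -0.07302909,  0.00611611],
       [-0.03896553, -0.59910303, -0.79972323],
       [ 0.06206724,  0.7973345 , -0.6003377 ]]), 't': array([-0.57101662,  0.0821929 ,  1.73767874])}
wrist {'fov_y': 59.97625592174671, 'cx': 282.2466341251761, 'cy': 212.57680868410088, 'R': array([[ 0.23982204,  0.97081513, -0.00183461],
       [ 0.93811001, -0.23125562,  0.25781865],
       [ 0.24986998, -0.06355166, -0.96619159]]), 't': array([-0.62389104, -0.03219826,  0.38947499])}
```

View pics/a_scene.png

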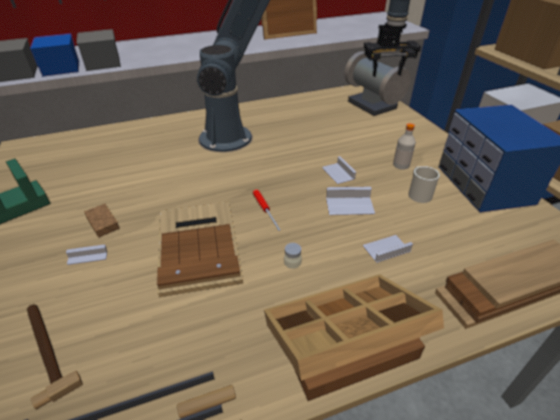

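View pics/a_side.png

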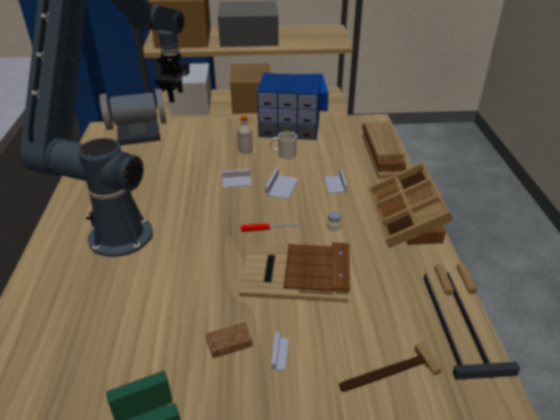

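View pics/a_wrist.png

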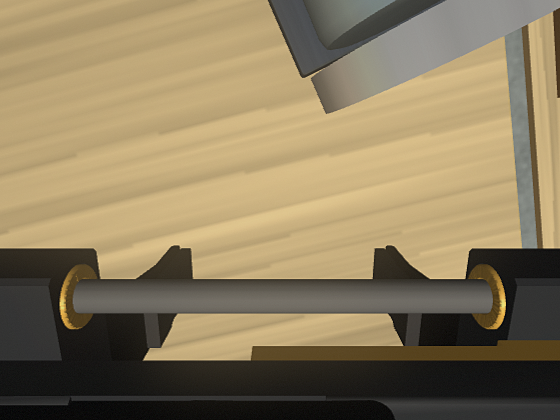

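The scene view shows four angle pieces, at about (340,170), (350,200), (388,247) and (87,254). The roof board is at (200,245), with its seal at (196,222) on the robot side. I'll zoom in and measure them.

```bash
cat > h.py <<'E'
import numpy as np, cv2
from rig import read_state, imaging, job, spotter
def K(p):
    f=210/np.tan(np.radians(p['fov_y']/2)); return f
def proj(p,X):
    X=np.atleast_2d(X); c=X@np.array(p['R']).T+p['t']; f=K(p)
    return np.c_[f*c[:,0]/c[:,2]+p['cx'], f*c[:,1]/c[:,2]+p['cy']]
def unproj(p,uv,z):
    R=np.array(p['R']);t=np.array(p['t']); f=K(p)
    uv=np.atleast_2d(uv).astype(float)
    d=np.c_[(uv[:,0]-p['cx'])/f,(uv[:,1]-p['cy'])/f,np.ones(len(uv))]@R
    o=-R.T@t
    return o+d*((z-o[2])/d[:,2])[:,None]
E
python3 - <<'E'
from h import *
for n in ["scene","side"]:
    im=imaging.capture(n)
    for nm in ["flashing","offcut","shingle","seal"]:
        for d in spotter.cut_out(nm,n):
            m=d['mask']; r=d['rect']; ys,xs=np.nonzero(m)
            if len(xs)==0: continue
            p=imaging.camera_params(n)
            (c,wh,a)=cv2.minAreaRect(np.c_[unproj(p,np.c_[xs,ys],0.0)[:,:2]*1000].astype(np.float32))
            print(n,nm,round(d['score'],2),[round(float(v)) for v in r],m.sum(),np.round(c),np.round(wh),round(a))
im=cv2.imread("pics/a_side.png"); cv2.imwrite("pics/b_side.png",cv2.resize(im[150:310,200:360],(800,800),interpolation=cv2.INTER_CUBIC)[:600*1000])
im=cv2.imread("pics/a_scene.png")
cv2.imwrite("pics/b_s1.png",cv2.resize(im[150:262,300:440],(800,640),interpolation=cv2.INTER_CUBIC)[:600])
cv2.imwrite("pics/b_s2.png",cv2.resize(im[195:300,140:260],(685,600),interpolation=cv2.INTER_CUBIC))
im=cv2.imread("pics/a_side.png")
cv2.imwrite("pics/b_d1.png",cv2.resize(im[155:240,210:360],(800,453),interpolation=cv2.INTER_CUBIC))
cv2.imwrite("pics/b_d2.png",cv2.resize(im[235:305,230:360],(800,431),interpolation=cv2.INTER_CUBIC))
E
```

```text
scene flashing 0.93 [328, 156, 30, 28] 511 [368. 321.] [146.  99.] 2
scene flashing 0.74 [362, 235, 47, 23] 744 [761. 270.] [ 72. 126.] 1
scene flashing 0.64 [324, 184, 51, 31] 1149 [536. 271.] [147. 139.] 69
scene offcut 0.75 [71, 247, 35, 16] 577 [ 491. -521.] [109.  61.] 81
scene offcut 0.72 [252, 187, 22, 38] 215 [465.   7.] [183.  33.] 3
scene shingle 0.78 [161, 223, 80, 39] 2348 [ 558. -227.] [200. 134.] 82
scene seal 0.48 [174, 214, 46, 15] 322 [ 465. -210.] [123.  37.] 80
scene seal 0.18 [410, 167, 28, 36] 841 [540. 546.] [ 83. 222.] 45
side flashing 0.78 [263, 168, 36, 30] 647 [560. 286.] [203. 109.] 72
side flashing 0.74 [224, 168, 26, 18] 434 [386. 332.] [108. 116.] 6
side flashing 0.53 [324, 173, 24, 17] 338 [769. 281.] [140.  79.] 89
side offcut 0.7 [270, 332, 19, 34] 477 [ 508. -509.] [120.  37.] 81
side shingle 0.62 [288, 244, 42, 45] 1973 [ 616. -191.] [204. 142.] 81
side seal 0.48 [264, 255, 10, 24] 197 [ 493. -191.] [119.  24.] 82
side seal 0.27 [243, 221, 50, 15] 282 [494.  11.] [187.  50.] 1
```

View pics/b_s1.png

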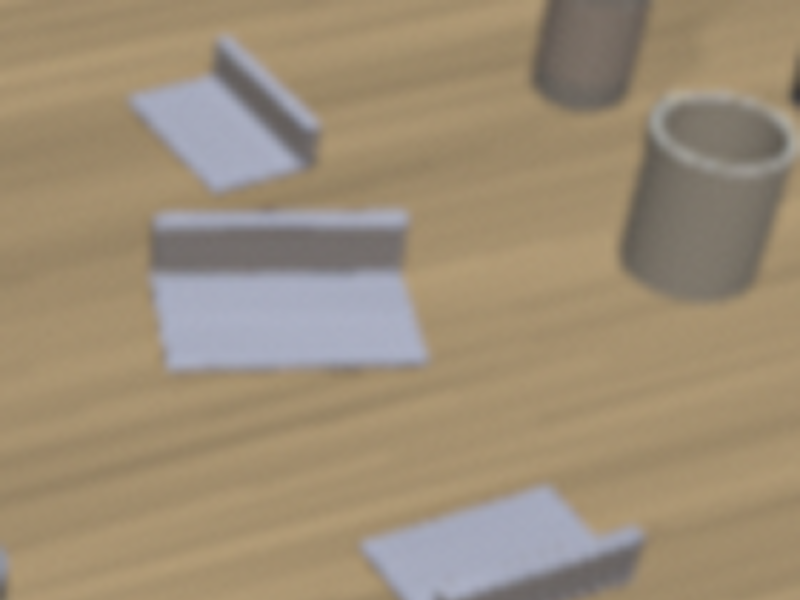

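View pics/b_d1.png

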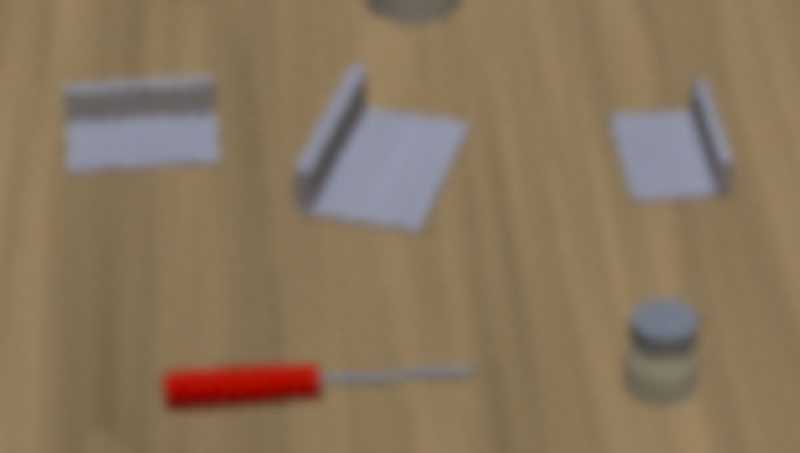

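View pics/b_s2.png

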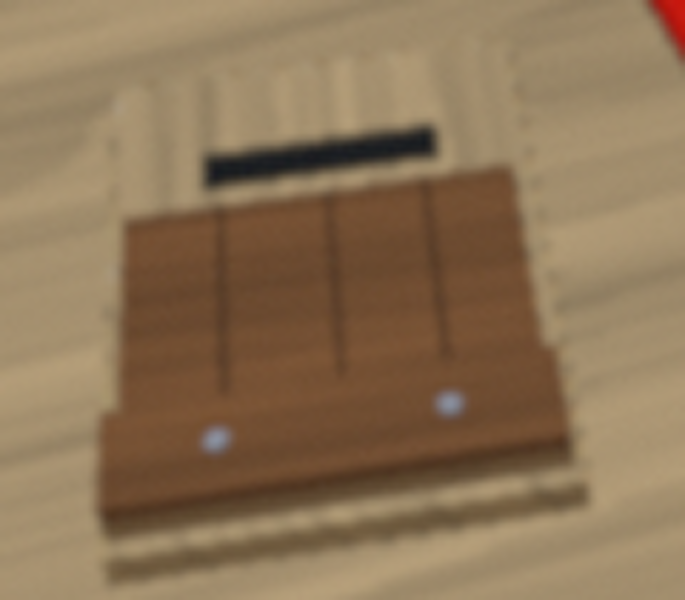

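View pics/b_d2.png

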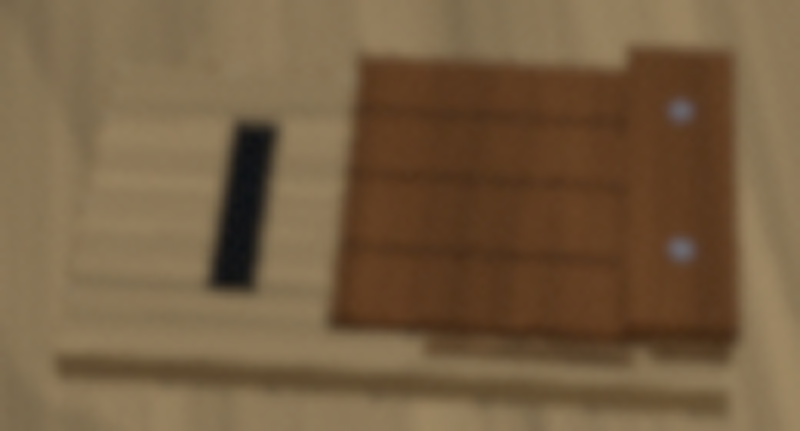

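```bash
cat > fit.py <<'E'
from h import *
from scipy.optimize import least_squares
cam={n:imaging.camera_params(n) for n in ("scene","side")}
def fit(obs,z0,x0):
    # obs: (cam,off,scale,uvcrop,model mm)
    uv=np.array([[o[1][0]+(o[3][0]+.5)/o[2]-.5,o[1][1]+(o[3][1]+.5)/o[2]-.5] for o in obs])
    M=np.array([o[4] for o in obs],float)/1000
    def res(q):
        c,s=np.cos(q[2]),np.sin(q[2])
        W=np.c_[q[0]+c*M[:,0]-s*M[:,1],q[1]+s*M[:,0]+c*M[:,1],M[:,2]+z0]
        P=np.array([proj(cam[o[0]],w)[0] for o,w in zip(obs,W)])
        return (P-uv).ravel()
    r=least_squares(res,x0,loss='soft_l1'); return r.x,res(r.x).reshape(-1,2)
S=("scene",(300,150),5.714); D=("side",(210,155),5.333)
fl=[S+((168,370),(45,-70,2)),S+((428,362),(45,70,2)),S+((152,270),(-33,-70,4)),S+((405,268),(-33,70,4)),S+((155,212),(-45,-70,39)),S+((408,210),(-45,70,39)),
D+((470,120),(45,70,4)),D+((422,230),(45,-70,2)),D+((298,175),(-45,-70,39)),D+((355,66),(-45,70,39)),D+((298,208),(-45,-70,0))]
S=("scene",(140,195),5.714); D=("side",(230,235),6.154)
lp=[S+((127,218),(0,-95,23)),S+((512,168),(0,95,23)),S+((207,160),(-62,-60,4)),S+((433,128),(-62,60,4)),S+((208,186),(-38,-60,2)),S+((434,153),(-38,60,2)),S+((103,412),(137,-105,34)),S+((553,347),(137,105,34)),
D+((360,58),(0,95,23)),D+((332,325),(0,-95,23)),D+((236,123),(-62,60,4)),D+((276,125),(-38,60,4)),D+((210,287),(-62,-60,4)),D+((255,290),(-38,-60,4)),D+((60,355),(-130,-105,0)),D+((727,388),(190,-105,0)),D+((60,375),(-130,-105,-20)),D+((628,50),(137,105,34))]
np.set_printoptions(suppress=True,precision=2)
q,r=fit(fl,0,[.55,.28,0]);print("flash",np.round(q[:2]*1000,1),np.degrees(q[2]));print(r.tolist() if 0 else r)
q,r=fit(lp,.02,[.53,-.2,0]);print("lap",np.round(q[:2]*1000,1),np.degrees(q[2]));print(r)
E
python3 fit.py
```

```text
flash [559.7 259.1] -19.318815885132413
[[ 0.11 -0.13]
 [ 0.47  0.52]
 [ 0.04  1.11]
 [-0.52  0.75]
 [-0.08  0.21]
 [-0.16 -0.15]
 [ 0.19  0.07]
 [-0.26 -0.11]
 [-0.49 -1.78]
 [-0.46 -0.75]
 [-0.25  0.69]]
lap [ 542.9 -221.9] -8.593496614531535
[[-1.7   0.24]
 [-0.32 -0.65]
 [-1.66 -0.8 ]
 [-0.02 -0.84]
 [-1.67  0.58]
 [ 0.57  0.54]
 [-3.79  0.8 ]
 [ 1.99 -0.71]
 [ 0.32 -0.88]
 [-0.37 -1.56]
 [-0.05 -0.72]
 [ 1.03 -0.62]
 [-0.32 -0.48]
 [ 0.41 -0.5 ]
 [-0.98 -1.  ]
 [ 1.02  0.32]
 [-0.61  0.57]
 [ 0.21 -1.91]]
```

Call:
apply_moves(
  steps=[
    {"x":31,"y":-28,"z":0,"spin":-0.14},
    {"x":31,"y":-28,"z":0,"spin":-0.14},
    {"x":31,"y":-28,"z":0,"spin":-0.14},
    {"x":31,"y":-28,"z":0,"spin":-0.14},
    {"x":31,"y":-28,"z":0,"spin":-0.14},
    {"x":31,"y":-28,"z":0,"spin":-0.14},
    {"x":31,"y":-28,"z":0,"spin":-0.14},
    {"x":31,"y":-28,"z":0,"spin":-0.14},
    {"x":31,"y":-28,"z":0,"spin":-0.14},
    {"x":31,"y":-28,"z":0,"spin":-0.14},
    {"x":31,"y":-28,"z":0,"spin":-0.14},
    {"x":31,"y":-28,"z":0,"spin":-0.14},
  ],
  grip=87,
)

```text
time_s: 1.85
position: [0.5307, 0.2616, 0.2328]
tcp_rot: [[0.917, 0.009, 0.399], [-0.399, 0.0, 0.917], [0.008, -1.0, 0.004]]
force: [0.0, 0.6, 0.4]
opening: 0.999
```

```bash
cat > look.py <<'E'
import sys
from h import *
np.set_printoptions(suppress=True,precision=4)
s=read_state(); p=imaging.camera_params("wrist")
im=imaging.capture("wrist"); cv2.imwrite(f"pics/{sys.argv[1]}.png",im[:,:,::-1]); np.save("p.npy",p,allow_pickle=True)
R=s['tcp_rot']; print(s['time_s'],s['position'],np.degrees(np.arctan2(R[1,0],R[0,0])),R[:,1],s['force'],s['opening'])
E
python3 look.py w1
```

```text
1.85 [0.5307 0.2616 0.2328] -23.50002813014733 [ 0.0092  0.0002 -1.    ] [0.0437 0.5548 0.3987] 0.9993096941616458
```

View pics/w1.png

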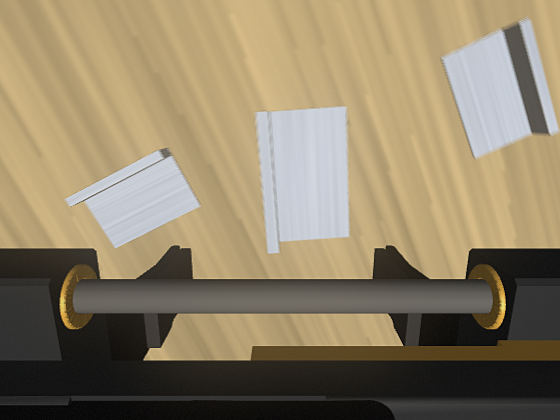

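The wrist view shows the flashing with its upstand top at (256–267,112) to (268–279,252) and its free edge at (346,107) to (350,237).

```bash
cat > wf.py <<'E'
from fit import *
cam['wrist']=np.load('p.npy',allow_pickle=True).item()
W=("wrist",(0,0),1)
o=[W+((346.5,107),(45,70,4)),W+((350,237),(45,-70,4)),W+((256,112.5),(-45,70,39)),W+((267,253),(-45,-70,39)),W+((267,111),(-33,70,39)),W+((279,252),(-33,-70,39))]
q,r=fit(o,0,[.56,.26,-.3]);print("flash",q[:2]*1000,np.degrees(q[2]));print(r)
c,s=np.cos(q[2]),np.sin(q[2]);print("upstand",q[0]-.039*c,q[1]-.039*s)
E
python3 wf.py | tail -9
```

```text
[ 0.21 -1.91]]
flash [558.87 257.51] -19.598068045821012
[[-0.14 -1.01]
 [-0.79  0.17]
 [-0.56 -0.74]
 [ 0.3   1.07]
 [ 1.45 -0.15]
 [ 0.05  1.28]]
upstand 0.5221262921158774 0.270591670138516
```

Call:
apply_moves(
  steps=[
    {"x":-8,"y":9,"z":-40,"spin":0.066},
    {"x":0,"y":0,"z":-40,"spin":0},
    {"x":0,"y":0,"z":-40,"spin":0},
    {"x":0,"y":0,"z":-40,"spin":0},
    {"x":0,"y":0,"z":0,"spin":0},
  ],
)

```text
time_s: 2.4
position: [0.5357, 0.2638, 0.0718]
tcp_rot: [[0.937, 0.029, 0.348], [-0.348, 0.001, 0.937], [0.027, -1.0, 0.011]]
force: [-1.2, -1.2, 0.5]
opening: 0.997
```

```bash
python3 look.py w2
```

```text
2.4 [0.5357 0.2638 0.0718] -20.3930102243517 [ 0.0293  0.0013 -0.9996] [-1.2005 -1.202   0.4884] 0.9973874314540253
```

View pics/w2.png

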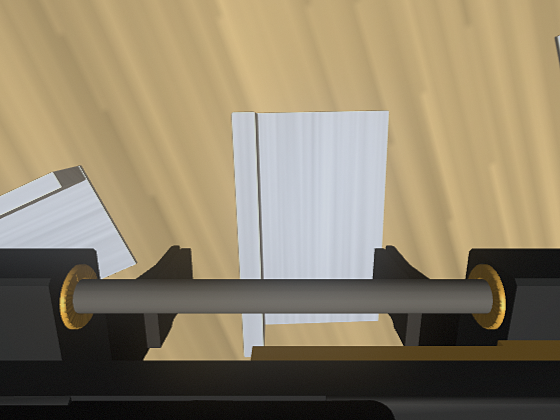

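Call:
apply_moves(
  steps=[
    {"x":-7,"y":3,"z":0,"spin":0.007},
    {"x":-6,"y":3,"z":0,"spin":0.007},
    {"x":0,"y":0,"z":0,"spin":0},
  ],
)

```text
time_s: 2.75
position: [0.5271, 0.2725, 0.0802]
tcp_rot: [[0.942, 0.044, 0.333], [-0.333, 0.006, 0.943], [0.039, -0.999, 0.02]]
force: [0.3, -0.6, -0.0]
opening: 1.0
```

```bash
python3 look.py w3
```

```text
2.75 [0.5271 0.2725 0.0802] -19.486532273746995 [ 0.0436  0.0063 -0.999 ] [ 0.2742 -0.5687 -0.0081] 0.999839444060272
```

Call:
apply_moves(
  steps=[
    {"x":0,"y":0,"z":0,"spin":0},
  ],
)

```text
time_s: 2.9
position: [0.5285, 0.273, 0.082]
tcp_rot: [[0.942, 0.048, 0.332], [-0.333, 0.007, 0.943], [0.042, -0.999, 0.023]]
force: [-0.2, 0.2, 0.7]
opening: 0.999
```

Call:
apply_moves(
  steps=[
    {"x":0,"y":0,"z":0,"spin":0},
  ],
)

```text
time_s: 3.0
position: [0.5291, 0.2733, 0.0831]
tcp_rot: [[0.942, 0.05, 0.332], [-0.333, 0.008, 0.943], [0.044, -0.999, 0.024]]
force: [-0.4, -0.1, 0.0]
opening: 0.998
```

Call:
apply_moves(
  steps=[
    {"x":-2,"y":0,"z":-10,"spin":0},
  ],
)

```text
time_s: 3.1
position: [0.5289, 0.2738, 0.0746]
tcp_rot: [[0.942, 0.054, 0.332], [-0.333, 0.009, 0.943], [0.048, -0.998, 0.027]]
force: [0.0, -0.0, -0.8]
opening: 0.996
```

Call:
apply_moves(
  steps=[
    {"x":-2,"y":0,"z":-10,"spin":0},
  ],
)

```text
time_s: 3.2
position: [0.527, 0.2738, 0.0643]
tcp_rot: [[0.942, 0.055, 0.332], [-0.333, 0.01, 0.943], [0.049, -0.998, 0.027]]
force: [-0.5, 0.4, -0.1]
opening: 1.002
```

Call:
apply_moves(
  steps=[
    {"x":0,"y":0,"z":0,"spin":0},
  ],
)

```text
time_s: 3.3
position: [0.5254, 0.2732, 0.0624]
tcp_rot: [[0.942, 0.051, 0.332], [-0.333, 0.008, 0.943], [0.046, -0.999, 0.025]]
force: [0.6, -0.2, -0.5]
opening: 0.994
```

Call:
apply_moves(
  steps=[
    {"x":-1,"y":-1,"z":-10,"spin":0},
  ],
)

```text
time_s: 3.4
position: [0.5253, 0.2725, 0.0525]
tcp_rot: [[0.942, 0.054, 0.332], [-0.333, 0.009, 0.943], [0.047, -0.999, 0.026]]
force: [-0.9, 0.4, -0.3]
opening: 0.997
```

Call:
apply_moves(
  steps=[
    {"x":0,"y":0,"z":-10,"spin":0},
  ],
)

```text
time_s: 3.5
position: [0.5247, 0.2722, 0.0413]
tcp_rot: [[0.942, 0.052, 0.332], [-0.333, 0.009, 0.943], [0.046, -0.999, 0.026]]
force: [-0.0, 0.9, 0.2]
opening: 1.003
```

Call:
apply_moves(
  steps=[
    {"x":0,"y":0,"z":-10,"spin":0},
  ],
)

```text
time_s: 3.6
position: [0.5247, 0.2721, 0.0302]
tcp_rot: [[0.942, 0.052, 0.333], [-0.333, 0.009, 0.943], [0.046, -0.999, 0.026]]
force: [0.8, 1.4, 0.8]
opening: 0.999
```

Call:
apply_moves(
  steps=[
    {"x":0,"y":0,"z":0,"spin":0},
  ],
)

```text
time_s: 3.7
position: [0.5234, 0.2716, 0.0281]
tcp_rot: [[0.942, 0.049, 0.333], [-0.333, 0.008, 0.943], [0.043, -0.999, 0.023]]
force: [-1.1, -0.6, 0.4]
opening: 1.0
```

Call:
apply_moves(
  steps=[
    {"x":0,"y":0,"z":0,"spin":0},
  ],
)

```text
time_s: 3.8
position: [0.5233, 0.2715, 0.0274]
tcp_rot: [[0.942, 0.048, 0.333], [-0.334, 0.007, 0.943], [0.043, -0.999, 0.023]]
force: [0.1, -0.3, -0.8]
opening: 0.999
```

```bash
python3 -c "
from h import *
s=read_state();print(s['joint_positions'],s['qvel'],s['tau'],s['position'],s['tcp_rot'][:,1])"
```

```text
[16.77288307 43.60532566 97.12187055 -0.65307177 36.53731187 36.76318763] [ 0.06094615  1.12614612  0.39379046 -0.0083592  -0.20897329 -0.00707564] [ 9.08442889e-03 -4.47451830e+01 -8.85442704e+00  3.62587511e-02
 -1.65495495e-01  3.44152148e-03] [0.52326508 0.27153686 0.02740182] [ 0.04768168  0.00728405 -0.99883602]
```

Call:
apply_moves(
  steps=[
    {"x":0,"y":0,"z":40,"spin":0},
    {"x":0,"y":0,"z":40,"spin":0},
    {"x":0,"y":0,"z":40,"spin":0},
  ],
)

```text
time_s: 4.1
position: [0.518, 0.2696, 0.1428]
tcp_rot: [[0.942, 0.03, 0.334], [-0.334, 0.002, 0.943], [0.028, -1.0, 0.012]]
force: [0.8, 0.6, -0.9]
opening: 0.999
```

Call:
apply_moves(
  steps=[
    {"x":0,"y":0,"z":0,"spin":0},
  ],
)

```text
time_s: 4.2
position: [0.5219, 0.271, 0.1485]
tcp_rot: [[0.942, 0.042, 0.333], [-0.334, 0.006, 0.943], [0.038, -0.999, 0.019]]
force: [1.0, -0.9, 0.1]
opening: 1.002
```

Call:
apply_moves(
  steps=[
    {"x":0,"y":0,"z":0,"spin":0},
  ],
)

```text
time_s: 4.3
position: [0.522, 0.271, 0.1495]
tcp_rot: [[0.942, 0.044, 0.333], [-0.334, 0.006, 0.943], [0.039, -0.999, 0.02]]
force: [-0.9, 0.4, -0.1]
opening: 0.997
```

Call:
apply_moves(
  steps=[
    {"x":0,"y":0,"z":0,"spin":0},
  ],
)

```text
time_s: 4.4
position: [0.5221, 0.2711, 0.1496]
tcp_rot: [[0.942, 0.044, 0.333], [-0.334, 0.006, 0.943], [0.04, -0.999, 0.021]]
force: [-0.8, 0.1, -0.3]
opening: 1.003
```

Call:
apply_moves(
  steps=[
    {"x":40,"y":0,"z":0,"spin":0},
    {"x":0,"y":0,"z":0,"spin":0},
    {"x":0,"y":0,"z":0,"spin":0},
  ],
)

```text
time_s: 4.7
position: [0.559, 0.2702, 0.1452]
tcp_rot: [[0.942, 0.035, 0.333], [-0.333, 0.004, 0.943], [0.031, -0.999, 0.015]]
force: [-0.0, 0.7, -0.6]
opening: 1.002
```

Call:
apply_moves(
  steps=[
    {"x":-10,"y":0,"z":0,"spin":0},
    {"x":-10,"y":0,"z":0,"spin":0},
    {"x":0,"y":0,"z":0,"spin":0},
  ],
)

```text
time_s: 5.0
position: [0.5343, 0.2695, 0.1424]
tcp_rot: [[0.943, 0.028, 0.333], [-0.333, 0.002, 0.943], [0.026, -1.0, 0.011]]
force: [-0.0, -0.3, -0.8]
opening: 1.001
```

Call:
apply_moves(
  steps=[
    {"x":-5,"y":1,"z":-10,"spin":0},
    {"x":-5,"y":0,"z":-10,"spin":0},
    {"x":0,"y":0,"z":-10,"spin":0},
    {"x":0,"y":0,"z":-10,"spin":0},
  ],
)

```text
time_s: 5.4
position: [0.5223, 0.2713, 0.1013]
tcp_rot: [[0.943, 0.03, 0.331], [-0.332, 0.003, 0.943], [0.028, -1.0, 0.013]]
force: [0.0, -1.0, 0.5]
opening: 0.996
```

Call:
apply_moves(
  steps=[
    {"x":0,"y":0,"z":-10,"spin":0},
    {"x":0,"y":0,"z":-10,"spin":0},
    {"x":0,"y":0,"z":-10,"spin":0},
  ],
)

```text
time_s: 5.7
position: [0.5224, 0.2714, 0.0681]
tcp_rot: [[0.943, 0.03, 0.331], [-0.332, 0.003, 0.943], [0.027, -1.0, 0.012]]
force: [-0.4, 0.6, -1.0]
opening: 1.0
```

Call:
apply_moves(
  steps=[
    {"x":0,"y":0,"z":-10,"spin":0},
    {"x":0,"y":0,"z":-10,"spin":0},
    {"x":0,"y":0,"z":-10,"spin":0},
    {"x":0,"y":0,"z":-10,"spin":0},
    {"x":0,"y":0,"z":-4,"spin":0},
    {"x":0,"y":0,"z":0,"spin":0},
  ],
)

```text
time_s: 6.3
position: [0.5219, 0.2709, 0.0178]
tcp_rot: [[0.943, 0.027, 0.332], [-0.332, 0.002, 0.943], [0.025, -1.0, 0.011]]
force: [-0.4, 0.3, -0.1]
opening: 1.002
```

```bash
python3 look.py w4
```

```text
6.3 [0.5219 0.2709 0.0178] -19.407616249457906 [ 0.0272  0.0017 -0.9996] [-0.394   0.3039 -0.1098] 1.0015475178801652
```

View pics/w4.png

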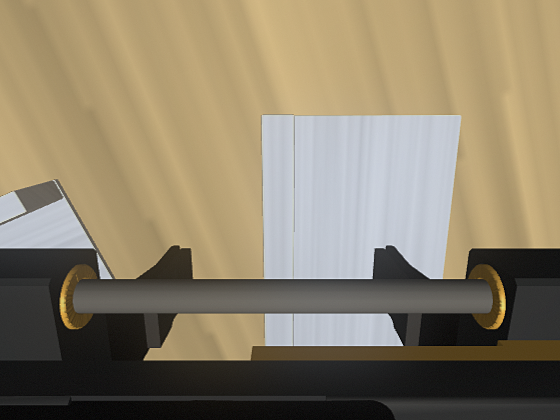

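The upstand (263–294 px) sits between the jaws, centred. Closing.

Call:
apply_moves(
  steps=[
    {"x":0,"y":0,"z":0,"spin":0},
    {"x":0,"y":0,"z":0,"spin":0},
    {"x":0,"y":0,"z":0,"spin":0},
    {"x":0,"y":0,"z":0,"spin":0},
  ],
  grip=0,
)

```text
time_s: 6.75
position: [0.5231, 0.2713, 0.0197]
tcp_rot: [[0.943, 0.031, 0.332], [-0.332, 0.003, 0.943], [0.028, -1.0, 0.013]]
force: [-0.3, 1.0, 0.2]
opening: 0.725
```

Call:
apply_moves(
  steps=[
    {"x":0,"y":0,"z":-0.6,"spin":0},
    {"x":0,"y":0,"z":-0.6,"spin":0},
    {"x":0,"y":0,"z":-0.6,"spin":0},
    {"x":0,"y":0,"z":-0.6,"spin":0},
    {"x":0,"y":0,"z":-0.6,"spin":0},
    {"x":0,"y":0,"z":-0.6,"spin":0},
    {"x":0,"y":0,"z":-0.6,"spin":0},
    {"x":0,"y":0,"z":-0.6,"spin":0},
    {"x":0,"y":0,"z":-0.6,"spin":0},
    {"x":0,"y":0,"z":-0.6,"spin":0},
  ],
)

```text
time_s: 7.75
position: [0.5219, 0.2716, 0.0162]
tcp_rot: [[0.943, 0.029, 0.331], [-0.331, 0.003, 0.944], [0.027, -1.0, 0.012]]
force: [-1.8, -0.5, 5.4]
opening: 0.139
```

Call:
apply_moves(
  steps=[
    {"x":0,"y":0,"z":12,"spin":0},
    {"x":0,"y":0,"z":20,"spin":0},
    {"x":0,"y":0,"z":25,"spin":0},
    {"x":0,"y":0,"z":25,"spin":0},
    {"x":-2,"y":-15,"z":20,"spin":0},
  ],
)

```text
time_s: 8.25
position: [0.5159, 0.2562, 0.1179]
tcp_rot: [[0.944, 0.019, 0.33], [-0.33, 0.0, 0.944], [0.018, -1.0, 0.006]]
force: [0.7, -0.6, -1.8]
opening: 0.137
```

Call:
apply_moves(
  steps=[
    {"x":-5,"y":-30,"z":0,"spin":0.012},
    {"x":-5,"y":-30,"z":0,"spin":0.012},
    {"x":-5,"y":-30,"z":0,"spin":0.012},
    {"x":-5,"y":-30,"z":0,"spin":0.012},
    {"x":-5,"y":-30,"z":0,"spin":0.012},
    {"x":-5,"y":-30,"z":0,"spin":0.012},
    {"x":-5,"y":-30,"z":0,"spin":0.012},
    {"x":-5,"y":-30,"z":0,"spin":0.012},
  ],
)

```text
time_s: 9.05
position: [0.4755, 0.0111, 0.1241]
tcp_rot: [[0.973, 0.029, 0.227], [-0.227, 0.005, 0.974], [0.027, -1.0, 0.011]]
force: [-0.2, -0.4, -3.0]
opening: 0.137
```

Call:
apply_moves(
  steps=[
    {"x":-5,"y":-30,"z":0,"spin":0.011},
    {"x":-5,"y":-30,"z":0,"spin":0.011},
    {"x":-5,"y":-30,"z":0,"spin":0.011},
    {"x":-5,"y":-30,"z":0,"spin":0.011},
    {"x":-5,"y":-30,"z":0,"spin":0.011},
    {"x":-5,"y":-25,"z":0,"spin":0.011},
    {"x":-4,"y":-20,"z":0,"spin":0.011},
    {"x":0,"y":-8,"z":0,"spin":0},
    {"x":0,"y":0,"z":0,"spin":0},
  ],
)

```text
time_s: 9.95
position: [0.4383, -0.2045, 0.1264]
tcp_rot: [[0.988, 0.031, 0.154], [-0.154, 0.004, 0.988], [0.03, -1.0, 0.009]]
force: [0.6, 0.8, -2.1]
opening: 0.136
```

```bash
python3 look.py w5
python3 - <<'E'
from h import *
for n in ("scene","side"):
    im=imaging.capture(n)[:,:,::-1]; cv2.imwrite(f"pics/c_{n}.png",im)
    if n=="side": cv2.imwrite("pics/c_sidez.png",cv2.resize(im[190:310,210:370],(800,600),interpolation=cv2.INTER_CUBIC))
    else: cv2.imwrite("pics/c_scenez.png",cv2.resize(im[150:300,120:280],(640,600),interpolation=cv2.INTER_CUBIC))
E
```

```text
9.95 [ 0.4383 -0.2045  0.1264] -8.878693006876874 [ 0.0306  0.0042 -0.9995] [ 0.6311  0.7827 -2.0514] 0.13562359425159268
```

View pics/w5.png

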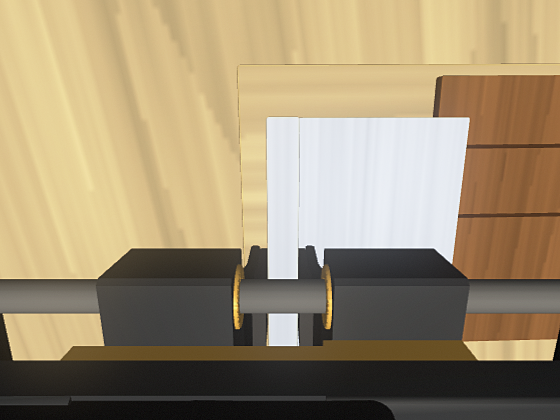

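View pics/c_sidez.png

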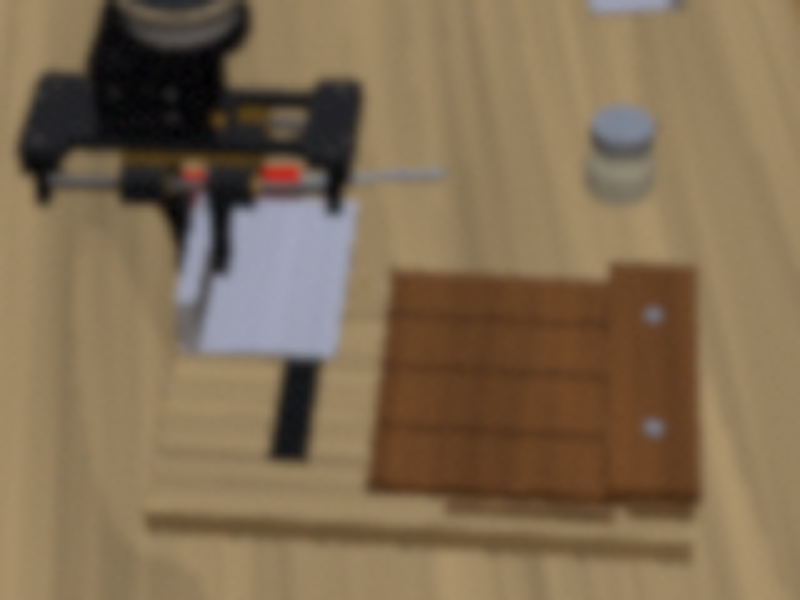

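View pics/c_scenez.png

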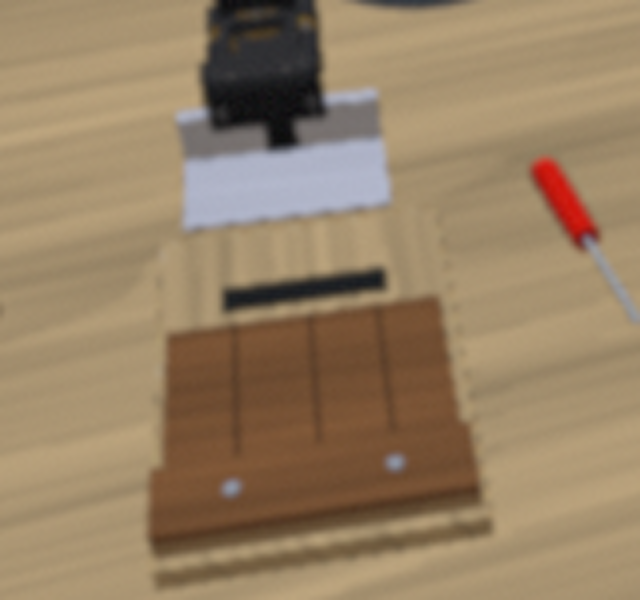

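```bash
cat > fl6.py <<'E'
from fit import *
from scipy.spatial.transform import Rotation as Ro
def fit6(obs,x0):
    uv=np.array([[o[1][0]+(o[3][0]+.5)/o[2]-.5,o[1][1]+(o[3][1]+.5)/o[2]-.5] for o in obs])
    M=np.array([o[4] for o in obs],float)/1000
    def res(q):
        W=Ro.from_euler('ZYX',q[3:]).apply(M)+q[:3]
        return (np.array([proj(cam[o[0]],w)[0] for o,w in zip(obs,W)])-uv).ravel()
    r=least_squares(res,x0,loss='soft_l1'); return r.x,res(r.x).reshape(-1,2)
E
cat > t.py <<'E'
from fl6 import *
cam['wrist']=np.load('p.npy',allow_pickle=True).item()
W=("wrist",(0,0),1);D=("side",(210,190),5);S=("scene",(120,150),4)
o=[W+((469,118),(45,70,4)),W+((267,117),(-45,70,39)),W+((299,117),(-33,70,39)),
D+((334,358),(45,-70,2)),D+((357,200),(45,70,4)),D+((178,347),(-45,-70,0)),D+((178,300),(-45,-70,39)),D+((200,354),(-33,-70,2)),
S+((185,229),(45,-70,2)),S+((390,203),(45,70,2)),S+((178,115),(-45,-70,39)),S+((378,92),(-45,70,39)),S+((184,157),(-33,-70,4)),S+((384,140),(-33,70,4))]
q,r=fit6(o,[.48,-.2,.12,-.15,0,0]);print("XXflash",q[:3]*1000,"yaw,pitch,roll",np.degrees(q[3:]));print(r)
l=[W+((239,65),(-130,105,0)),W+((442,76),(0,95,23)),W+((435,78),(0,95,13))]
q,r=fit(l,.02,[.54,-.22,-.15]);print("lap w",q*1000,np.degrees(q[2]));print(r)
cb=l+[x for x in lp if x[4][0]!=137]
q,r=fit(cb,.02,[.54,-.22,-.15]);print("lap comb",q*1000,np.degrees(q[2]));print(r)
# back-project wrist lines at z for yaw
p=cam['wrist']
for a,b,z in (((245,65),(555,65),.02),((442,147),(558,145),.043),((460,215),(558,213.5),.043),((239,65),(244,248),.02)):
    A=unproj(p,[a,b],z); d=A[1]-A[0]; print(A[:,:2],np.degrees(np.arctan2(d[1],d[0])))
E
python3 t.py | sed -n '/XX/,$p'
```

```text
XXflash [ 478.31 -211.77  109.97] yaw,pitch,roll [-8.63 -1.4  -0.97]
[[ 0.05 -0.19]
 [-0.93 -0.15]
 [ 0.81 -0.28]
 [ 0.29 -0.03]
 [ 0.2   0.72]
 [ 0.18  1.47]
 [-0.76  0.41]
 [-0.1  -0.29]
 [-1.29  0.25]
 [-0.23  0.61]
 [-1.25 -0.99]
 [-1.06 -0.55]
 [-0.64  1.16]
 [-1.06 -0.08]]
lap w [ 540.76 -221.03 -147.5 ] -8.451368229147953
[[-3.03 -0.03]
 [ 0.53  0.21]
 [ 0.51 -0.05]]
lap comb [ 541.69 -221.04 -143.17] -8.203069059896531
[[-2.29  0.66]
 [ 1.37 -0.01]
 [ 1.31 -0.26]
 [-1.46  0.05]
 [-0.17 -1.14]
 [-1.58 -1.01]
 [ 0.01 -1.22]
 [-1.54  0.35]
 [ 0.65  0.14]
 [-0.28 -1.04]
 [-0.59 -1.73]
 [-0.58 -0.79]
 [ 0.5  -0.73]
 [-0.62 -0.55]
 [ 0.12 -0.6 ]
 [-1.19 -0.95]
 [ 0.8  -0.19]
 [-0.82  0.62]]
[[ 0.43 -0.1 ]
 [ 0.64 -0.13]] -8.621227779292342
[[ 0.55 -0.17]
 [ 0.63 -0.18]] -8.007624161284596
[[ 0.56 -0.22]
 [ 0.63 -0.23]] -8.397635112338891
[[ 0.43 -0.1 ]
 [ 0.41 -0.23]] -98.87292410832512
```

Call:
apply_moves(
  steps=[
    {"x":0,"y":0,"z":-8,"spin":0},
    {"x":0,"y":0,"z":-10,"spin":0},
    {"x":0,"y":0,"z":-10,"spin":0},
    {"x":0,"y":0,"z":-10,"spin":0},
  ],
)

```text
time_s: 10.5
position: [0.4385, -0.1991, 0.0861]
tcp_rot: [[0.989, 0.03, 0.147], [-0.147, 0.006, 0.989], [0.029, -1.0, 0.01]]
force: [0.4, -0.1, -3.2]
opening: 0.132
```

Call:
apply_moves(
  steps=[
    {"x":0,"y":0,"z":-9,"spin":0},
    {"x":0,"y":0,"z":-9,"spin":0},
  ],
)

```text
time_s: 10.7
position: [0.4381, -0.1984, 0.0656]
tcp_rot: [[0.989, 0.028, 0.146], [-0.147, 0.007, 0.989], [0.027, -1.0, 0.011]]
force: [0.1, -0.2, -3.3]
opening: 0.136
```

Call:
apply_moves(
  steps=[
    {"x":0,"y":-3,"z":-8,"spin":0},
    {"x":0,"y":-3,"z":-8,"spin":0},
    {"x":0,"y":-1,"z":-3,"spin":0},
  ],
)

```text
time_s: 11.0
position: [0.4377, -0.2056, 0.0435]
tcp_rot: [[0.989, 0.026, 0.146], [-0.147, 0.008, 0.989], [0.025, -1.0, 0.012]]
force: [-0.1, 0.3, -1.9]
opening: 0.14
```

Call:
apply_moves(
  steps=[
    {"x":0,"y":0,"z":0,"spin":0},
  ],
)

```text
time_s: 11.1
position: [0.4376, -0.2059, 0.0429]
tcp_rot: [[0.989, 0.026, 0.147], [-0.147, 0.009, 0.989], [0.024, -1.0, 0.013]]
force: [-0.2, -1.0, -2.5]
opening: 0.137
```

```bash
python3 look.py w6
python3 - <<'E'
from h import *
for n in ("scene","side"):
    im=imaging.capture(n)[:,:,::-1]
    if n=="side": cv2.imwrite("pics/d_sidez.png",cv2.resize(im[190:310,210:370],(800,600),interpolation=cv2.INTER_CUBIC))
    else: cv2.imwrite("pics/d_scenez.png",cv2.resize(im[150:300,120:280],(640,600),interpolation=cv2.INTER_CUBIC))
E
```

```text
11.1 [ 0.4376 -0.2059  0.0429] -8.46261568095319 [ 0.026   0.0088 -0.9996] [-0.1799 -0.9721 -2.4996] 0.136795505617127
```

View pics/w6.png

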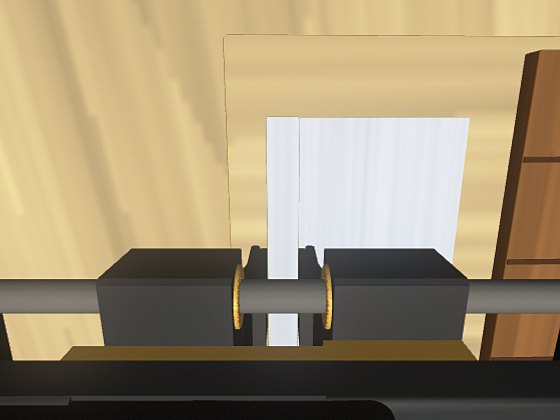

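View pics/d_sidez.png

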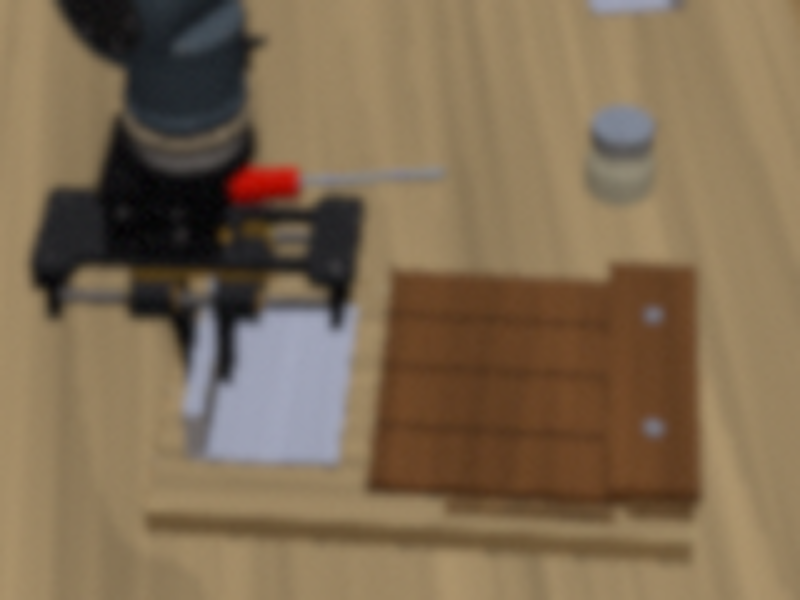

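View pics/d_scenez.png

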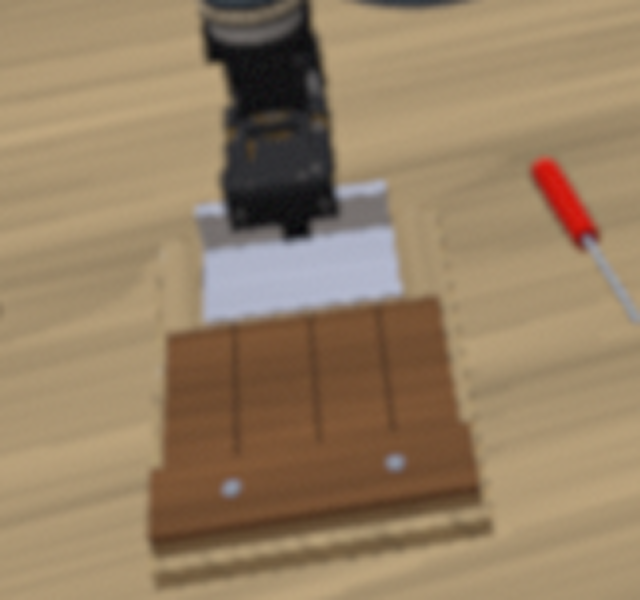

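Call:
apply_moves(
  steps=[
    {"x":2,"y":0,"z":-2,"spin":0},
    {"x":5,"y":-1,"z":0,"spin":0},
  ],
)

```text
time_s: 11.45
position: [0.4447, -0.2066, 0.0422]
tcp_rot: [[0.989, 0.027, 0.147], [-0.147, 0.008, 0.989], [0.025, -1.0, 0.012]]
force: [0.2, -0.1, -2.1]
opening: 0.14
```

Call:
apply_moves(
  steps=[
    {"x":5,"y":-1,"z":0,"spin":0},
  ],
)

```text
time_s: 11.55
position: [0.4504, -0.2078, 0.0425]
tcp_rot: [[0.989, 0.028, 0.147], [-0.147, 0.008, 0.989], [0.026, -1.0, 0.012]]
force: [0.2, -0.3, -2.9]
opening: 0.131
```

Call:
apply_moves(
  steps=[
    {"x":0,"y":0,"z":-2.5,"spin":0},
    {"x":0,"y":0,"z":0,"spin":0},
  ],
)

```text
time_s: 11.75
position: [0.4521, -0.2085, 0.0403]
tcp_rot: [[0.989, 0.03, 0.146], [-0.146, 0.006, 0.989], [0.029, -1.0, 0.01]]
force: [-0.5, -0.0, -2.9]
opening: 0.136
```

Call:
apply_moves(
  steps=[
    {"x":5,"y":-0.6,"z":-0.3,"spin":0},
    {"x":5,"y":-0.6,"z":-0.3,"spin":0},
    {"x":4,"y":-0.5,"z":0,"spin":0},
  ],
)

```text
time_s: 12.05
position: [0.465, -0.2092, 0.0397]
tcp_rot: [[0.989, 0.026, 0.146], [-0.146, 0.008, 0.989], [0.024, -1.0, 0.012]]
force: [-2.6, 0.8, 1.8]
opening: 0.14
```

```bash
python3 look.py w7
python3 - <<'E'
from h import *
for n in ("side",):
    im=imaging.capture(n)[:,:,::-1]
    cv2.imwrite("pics/e_sidez.png",cv2.resize(im[190:310,210:370],(800,600),interpolation=cv2.INTER_CUBIC))
E
```

```text
12.05 [ 0.465  -0.2092  0.0397] -8.38904705724729 [ 0.0259  0.0083 -0.9996] [-2.6314  0.7587  1.8322] 0.14042405553424903
```

View pics/w7.png

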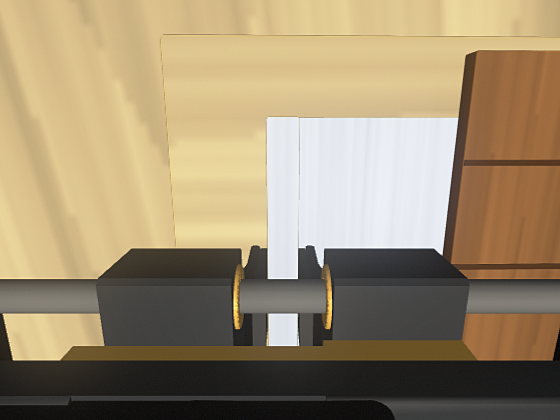

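View pics/e_sidez.png

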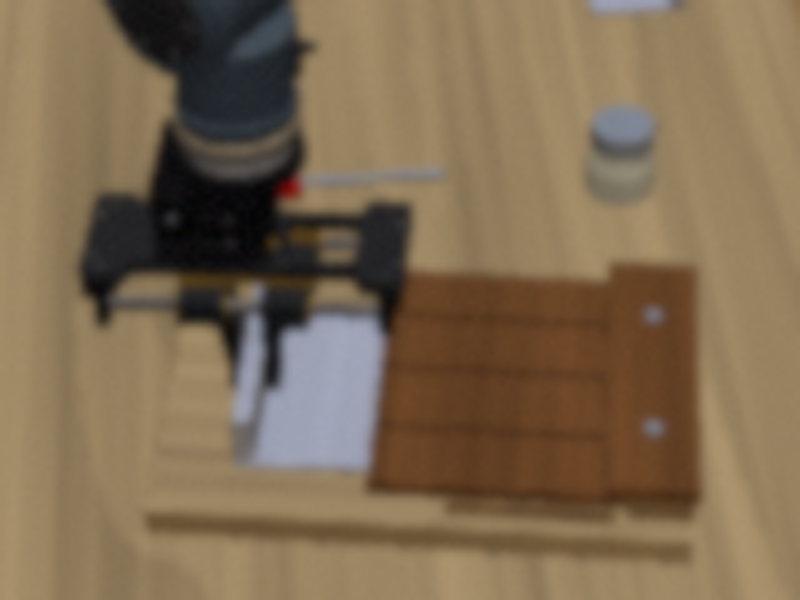

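Call:
apply_moves(
  steps=[
    {"x":5,"y":-0.8,"z":0.3,"spin":0},
    {"x":5,"y":-0.8,"z":0.2,"spin":0},
    {"x":4,"y":-0.6,"z":0,"spin":0},
  ],
)

```text
time_s: 12.45
position: [0.4813, -0.2121, 0.0402]
tcp_rot: [[0.989, 0.029, 0.146], [-0.147, 0.007, 0.989], [0.028, -1.0, 0.011]]
force: [0.1, 0.1, -2.4]
opening: 0.136
```

Call:
apply_moves(
  steps=[
    {"x":4,"y":-0.2,"z":0,"spin":0},
    {"x":3,"y":-0.2,"z":0,"spin":0},
    {"x":0,"y":0,"z":0,"spin":0},
  ],
)

```text
time_s: 12.75
position: [0.4896, -0.2128, 0.0402]
tcp_rot: [[0.989, 0.029, 0.146], [-0.146, 0.006, 0.989], [0.028, -1.0, 0.011]]
force: [1.0, -0.6, -0.8]
opening: 0.136
```

```bash
python3 look.py w8
python3 - <<'E'
from h import *
for n in ("scene","side"):
    im=imaging.capture(n)[:,:,::-1]
    if n=="side": cv2.imwrite("pics/f_sidez.png",cv2.resize(im[190:310,210:370],(800,600),interpolation=cv2.INTER_CUBIC))
    else: cv2.imwrite("pics/f_scenez.png",cv2.resize(im[150:300,120:280],(640,600),interpolation=cv2.INTER_CUBIC))
E
```

```text
12.75 [ 0.4896 -0.2128  0.0402] -8.400160548209778 [ 0.0293  0.0064 -0.9995] [ 1.0277 -0.6478 -0.8337] 0.1355531289310349
```

View pics/w8.png

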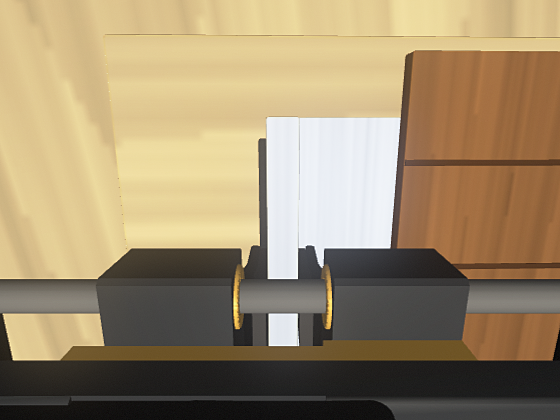

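View pics/f_sidez.png

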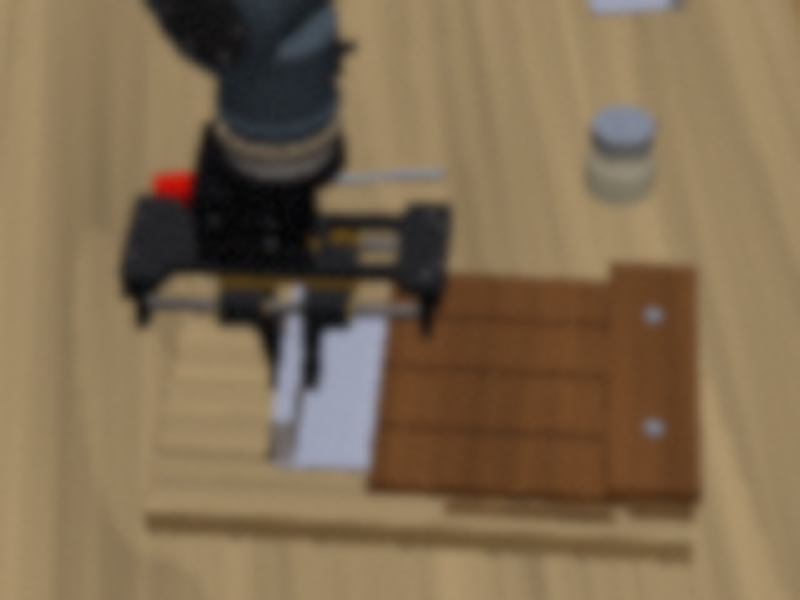

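View pics/f_scenez.png

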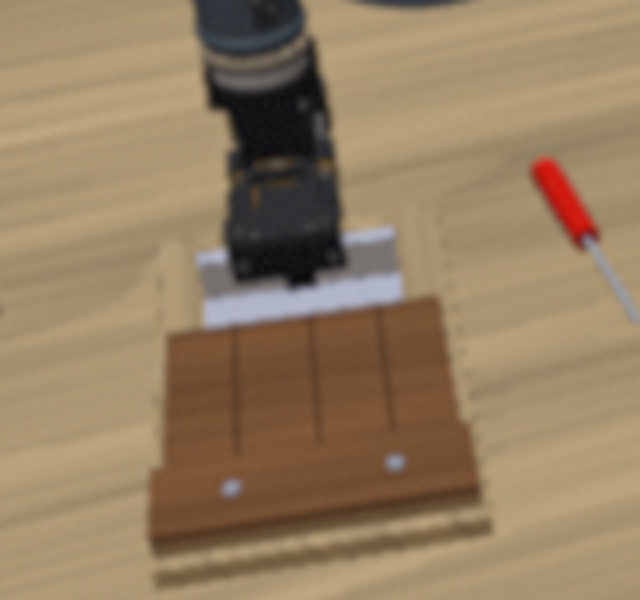

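Call:
apply_moves(
  steps=[
    {"x":0,"y":0,"z":-2,"spin":0},
    {"x":0,"y":0,"z":-2,"spin":0},
  ],
)

```text
time_s: 13.1
position: [0.4894, -0.2128, 0.037]
tcp_rot: [[0.989, 0.03, 0.146], [-0.147, 0.006, 0.989], [0.029, -1.0, 0.01]]
force: [-2.0, 1.1, 5.4]
opening: 0.134
```

Call:
apply_moves(
  steps=[
    {"x":0,"y":0,"z":-3,"spin":0},
  ],
)

```text
time_s: 13.2
position: [0.4894, -0.2128, 0.0363]
tcp_rot: [[0.989, 0.031, 0.146], [-0.146, 0.006, 0.989], [0.029, -1.0, 0.01]]
force: [-6.6, 2.8, 42.2]
opening: 0.133
```

Call:
apply_moves(
  steps=[
    {"x":0,"y":0,"z":-1.5,"spin":0},
  ],
)

```text
time_s: 13.3
position: [0.4893, -0.2128, 0.0366]
tcp_rot: [[0.989, 0.031, 0.146], [-0.146, 0.005, 0.989], [0.03, -1.0, 0.01]]
force: [-2.2, 1.4, 10.0]
opening: 0.135
```

Call:
apply_moves(
  steps=[
    {"x":0,"y":0,"z":-1.5,"spin":0},
  ],
)

```text
time_s: 13.4
position: [0.4893, -0.2127, 0.0366]
tcp_rot: [[0.989, 0.032, 0.146], [-0.146, 0.005, 0.989], [0.031, -0.999, 0.01]]
force: [-2.1, 1.2, 10.3]
opening: 0.135
```

Call:
apply_moves(
  steps=[
    {"x":0,"y":0,"z":-2.2,"spin":0},
    {"x":0,"y":0,"z":-2.2,"spin":0},
  ],
)

```text
time_s: 13.6
position: [0.4893, -0.2128, 0.0365]
tcp_rot: [[0.989, 0.034, 0.146], [-0.146, 0.004, 0.989], [0.033, -0.999, 0.009]]
force: [-4.1, 2.0, 20.8]
opening: 0.138
```

```bash
python3 look.py w9
python3 - <<'E'
from h import *
for n in ("scene","side"):
    im=imaging.capture(n)[:,:,::-1]
    if n=="side": cv2.imwrite("pics/g_sidez.png",cv2.resize(im[190:310,210:370],(800,600),interpolation=cv2.INTER_CUBIC))
    else: cv2.imwrite("pics/g_scenez.png",cv2.resize(im[150:300,120:280],(640,600),interpolation=cv2.INTER_CUBIC))
s=read_state();print(s['force'],s['position'],s['moment'],s['qvel'])
E
```

```text
13.6 [ 0.4893 -0.2128  0.0365] -8.40219850698476 [ 0.0336  0.004  -0.9994] [-4.1014  2.0286 20.8311] 0.1378447844575547
[-2.64823217  1.84796448 19.24282423] [ 0.48931524 -0.21276819  0.03650425] [0.37898595 0.73957859 0.00528445] [ 0.06196886 -0.0186627   0.04174639 -0.03113259  0.04263148 -0.00536959]
```

View pics/w9.png

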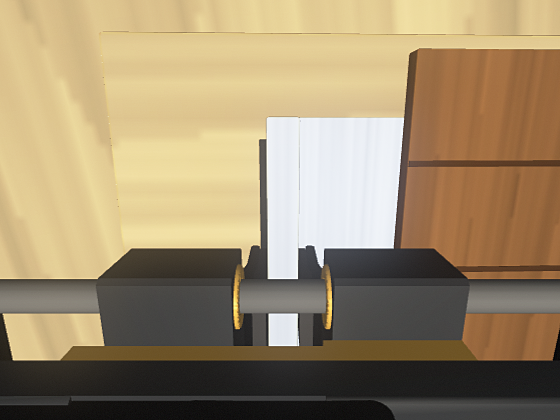

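View pics/g_sidez.png

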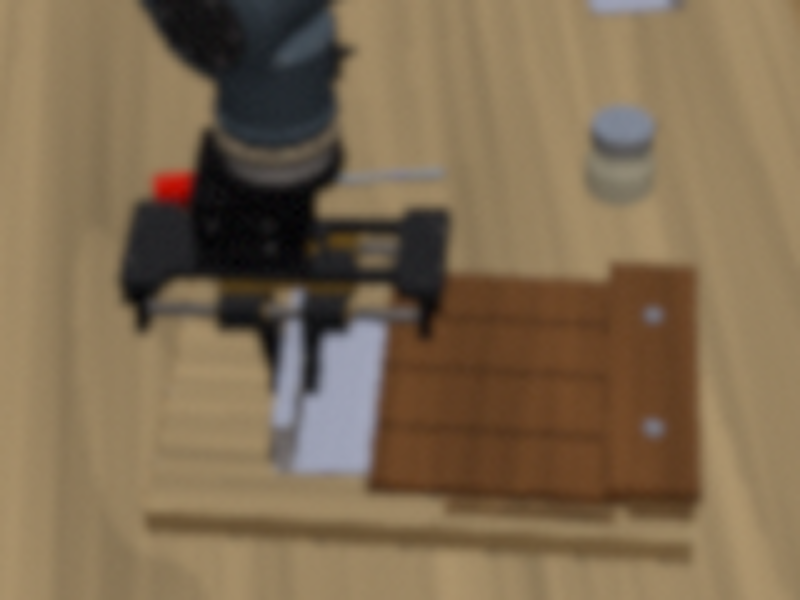

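View pics/g_scenez.png

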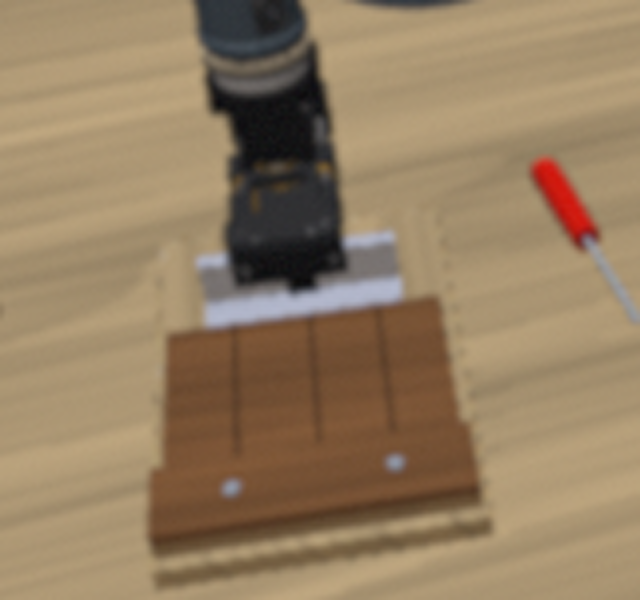

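```bash
python3 -c "
from h import *
s=read_state();print(s['force'],s['opening'],s['time_s'])
print(job.hand_in())"
```

```text
[-2.64823217  1.84796448 19.24282423] 0.13559896428292106 13.75
the job is handed in; nothing more can be done
None
```

I slid the large flashing in under the shingle, pressed it down on the seal and handed the job in at 13.75 s with the gripper still holding it there. The hand-in gives no verdict, so these are my last checks.

| Check | Last measurement | Limit |
|---|---|---|
| Edge under the shingle | about 33 mm (arm pose and wrist picture agree) | 20 to 45 mm |
| Off centre | about 1–2 mm | 15 mm |
| Off square | under 0.01 rad | 0.10 rad |
| Tilt, free edge up | about 0.034 rad (of the tool; the flashing is clamped in it) | 0.06 rad |
| Edge above the deck | about 3 mm | 6 mm |
| Downward push | about 19–20 N | about 10 N to press the seal right down |

- **Seal:** I did not measure the seal travel directly. The force rose steeply as the tool height stopped at about 36.5 mm, which fits the heel bottoming out on the deck with the seal pressed down.
- **Shingle:** it looks unlifted in the side and scene pictures.
- **Bystanders:** the screwdriver and jar look unmoved in the last pictures. I kept clear of the others but did not re-measure them.
- **Not ideal:** the arm picked up a small tilt early on that the moves cannot correct, and it was still creeping up slowly during the press (from 0.030 to 0.034 rad). The push also briefly reached 42 N at the wrist on first contact before I eased it off.

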